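# Unstack the media PC kit onto its rests

### The arm

A 6-joint arm with a two-finger parallel gripper is mounted at the origin on a cart in front of the work surface, level with it; the furniture and walls round the work are solid. World frame = base frame: x ahead of the robot, y to its left, z up, the work surface at z = 0. Lengths are in m, angles in rad, forces in N, time in s.
With the tool pointing down it reaches from about 0.3 to 0.775 m from the base axis. Payload 14.6 kg.
Tool frame: the origin (TCP) lies between the finger pads; the fingertips stand ctrl.tip_extent ahead of it and the grasp point (between the pads) lies 3 mm ahead of it (ctrl.tip_extent is the distance from the TCP to the fingertips, in m); z points along the fingers, y is the line along which they close (so a half turn about z gives the same grasp; the last joint's range is limited). The gripper opens to 94 mm and grips with 3 to 60 N. Pads are 16 mm wide; open, the fingers measure 119 mm over their backs; the gripper's body (75 mm by 177 mm) begins 78 mm behind the grasp point.
Start: joints at [1.167, 0.3, 1.521, -0, 1.321, -0.067], TCP at [0.182, 0.519, 0.227] pointing down, gripper open.
Joint ranges: [-3.03, 3.03], [-0.79, 2.21], [0.23, 2.52], [-1.04, 4.18], [0, 3.07], [-2.55, 2.55]. Speed limits (rad/s): [2.22, 2.22, 2.57, 3.14, 3.14, 3.14].

### API

Orientations are given as [roll, pitch, yaw] about the fixed x, y, z axes, in that order (R = Rz(yaw) Ry(pitch) Rx(roll)).
In Python, from station import ctrl, eyes gives the robot as it stands. The module is installed in compiled form; this text tells all that it offers.
- The arm moves only by the shell command python3 -m crank FILE [OPENING] [FORCE], which reads ROWS from the file FILE. ROWS is one flat JSON list of numbers that holds 1 to 10 rows one after another, with no inner brackets; each row has 6 numbers: dx, dy, dz in m, then a rotation vector rx, ry, rz in rad; each row shifts and turns the commanded pose from where the row before left it, along the tool's axes as they then stand; what a row does not reach is not made up. A row lasts 1/10 s, in which the tool goes at most 0.05 m and 0.15 rad, less where a joint would pass 70% of its speed; a pose out of reach is approached as far as the arm can. OPENING is the finger opening in m, set as the command begins (- or left out keeps the last). The fingers move at their own pace and stop on an object; FORCE is the grip in N (left out, the last holds). Time passes only in rows, so rows that do not move let the fingers close. It prints the time, the measured TCP pose, the force, the opening and the grip force at its end. Input that does not fit is refused with a message, and nothing moves.
- ctrl.get_obs(): the state, without advancing time (a new reading comes with each control period).
- eyes.camera(name): name is "scene" or "side" or "wrist"; returns a dict with "pixels" (480x640x3 uint8, blue, green, red), "fx", "fy", "cx", "cy" (pixels), "extrinsics" (4x4, takes a point from camera to world coordinates). Camera axes: x right, y up, looking along -z (the intrinsics and any distortion apply to the point x, -y, -z); pixel columns grow to the right and rows downward; lengths in m; the calibration is good to about 2 mm. The wrist camera is an equidistant fisheye: a pixel r from the principal point sees the ray r / f radians off the axis. A picture is of the moment at which its call begins. There is no depth.
- ctrl.hand_in(): hands the job in; it is judged then, once.
The state is a dict: "time_s": time; "qpos": joint angles; "joint_vel": joint speeds; "tau": joint torques, N m; "ee_pos": TCP position; "eef_rot": TCP orientation; "force": force on the tool from outside, world axes, zero at the start; "moment": the same for the moment, N m; "grip_width": finger opening in m; "grip_force": force on a finger pad.
Only numpy, scipy, OpenCV 4.12 (cv2) and the standard library are available. Lean on these libraries where they do the work, as an engineer would, in place of code of your own. Each camera call takes 0.05 s, during which the arm holds its last target. There are 200 camera calls.

### The job

The pieces of the media PC kit have been piled up: remote control, memory module, heat sink and USB stick. Take the pile apart from the top down, one piece at a time without shoving the rest of the pile about, and lay each piece flat, straight and centred between the turned-up ends of the aluminium rest that has its size (let go of each before you fetch the next). Leave the tape roll and the tape measure where they are.

Things in the scene. Friction and masses are not known exactly. Their poses are not given: they have to be found in the camera images.
- remote: Flat card remote control, black rim and white face with rows of small coloured buttons, 86 x 52 x 8 mm (x, y, z), thickness at the edge 6 mm. The lowest piece of the pile, lying on the desk, buttons up. Origin: centre of its underside; x along its length, z up. Grasp across the 52 mm (its y). 34 g.
- memory: Red memory module lying flat, 32 x 133 x 8 mm (x, y, z; thickness at the edge 5 mm, 7.5 mm in the middle). Second piece of the pile, lying across the remote control. Origin: centre of its underside; y along its length, z up. Grasp across the 32 mm (its x). 47 g.
- heatsink: Black finned heat sink, 40 x 40 x 22 mm, third piece of the pile, lying on the memory module. Origin: centre of its underside, z up. Grasp across 40 mm; when setting it down grasp it across its rest's open sides. 90 g.
- usb: Red USB stick with a metal plug, 18 x 56 x 8 mm (x, y, z), on top of the pile. Origin: midway along its 56 mm length, on its underside; y along its length: the red body reaches from y = -12 to +28 mm, the narrower metal plug (12 mm wide) from -28 to -12 mm. Grasp the red body (centre at y = +8 mm) across its 18 mm (x). 12 g.
- rest_remote: Fixed aluminium rest for the remote control: 112 mm (x) by 60 mm (y): the broad one. Plate top at z = 4 mm; two turned-up ends, 3 mm thick and 12 mm high, at the ends of its x axis leave the piece 10 mm end play each side; the other two sides are open. Origin: centre of its underside, on the desk; z up. The piece lies with its x axis along the rest's x axis, either way round.
- rest_memory: Fixed aluminium rest for the memory module: 40 mm (x) by 159 mm (y): the longest. Plate top at z = 4 mm; two turned-up ends, 3 mm thick and 12 mm high, at the ends of its y axis leave the piece 10 mm end play each side; the other two sides are open. Origin: centre of its underside, on the desk; z up. The piece lies with its x axis along the rest's x axis, either way round.
- rest_heatsink: Fixed aluminium rest for the heat sink: 48 mm (x) by 66 mm (y): short and wide. Plate top at z = 4 mm; two turned-up ends, 3 mm thick and 12 mm high, at the ends of its y axis leave the piece 10 mm end play each side; the other two sides are open. Origin: centre of its underside, on the desk; z up. The piece lies with its x axis along the rest's x axis, either way round (any quarter turn will do).
- rest_usb: Fixed aluminium rest for the USB stick: 26 mm (x) by 82 mm (y): the narrowest. Plate top at z = 4 mm; two turned-up ends, 3 mm thick and 12 mm high, at the ends of its y axis leave the piece 10 mm end play each side; the other two sides are open. Origin: centre of its underside, on the desk; z up. The piece lies with its x axis along the rest's x axis, either way round.
- tape_roll: Bystander: roll of black electrical tape lying flat, 62 mm across, 19 mm high. Origin: centre of its underside. To be left alone.
- tape_measure: Bystander: orange pocket tape measure standing on its base, 36 x 69 x 62 mm (x, y, z). Origin: centre of its underside. To be left alone.
Things that resemble listed ones, but are neither listed nor needed, are in the scene too. Leave any pink look-alike of the rest_usb alone.

How it is judged:
On the way, in this order (a step that is already met when the one before it is completed fails the run):
1. the USB stick lies in its own rest, let go (horizontal distance between usb and rest_usb below 0.012 m and z of usb in the frame of rest_usb between 0.002 and 0.0065 m and angle between usb's own z axis and vertical below 0.1 rad and angle between the x axis of usb and the x axis of rest_usb, either way round below 0.2 rad and contact force between the fingers and usb below 0.1 N and linear speed of usb below 0.03 m/s), for 0.2 s.
2. the heat sink lies in its own rest, let go (horizontal distance between heatsink and rest_heatsink below 0.012 m and z of heatsink in the frame of rest_heatsink between 0.002 and 0.0065 m and angle between heatsink's own z axis and vertical below 0.1 rad and (angle between the x axis of heatsink and the x axis of rest_heatsink, either way round below 0.2 rad or angle between the x axis of heatsink and the y axis of rest_heatsink, either way round below 0.2 rad) and contact force between the fingers and heatsink below 0.1 N and linear speed of heatsink below 0.03 m/s), for 0.2 s.
3. the memory module lies in its own rest, let go (horizontal distance between memory and rest_memory below 0.012 m and z of memory in the frame of rest_memory between 0.002 and 0.0065 m and angle between memory's own z axis and vertical below 0.1 rad and angle between the x axis of memory and the x axis of rest_memory, either way round below 0.2 rad and contact force between the fingers and memory below 0.1 N and linear speed of memory below 0.03 m/s), for 0.2 s.
4. the remote control lies in its own rest, let go (horizontal distance between remote and rest_remote below 0.012 m and z of remote in the frame of rest_remote between 0.002 and 0.0065 m and angle between remote's own z axis and vertical below 0.1 rad and angle between the x axis of remote and the x axis of rest_remote, either way round below 0.2 rad and contact force between the fingers and remote below 0.1 N and linear speed of remote below 0.03 m/s), for 0.2 s.
At the end, for the whole second after the job is handed in: Remote control, memory module, heat sink and USB stick each lie flat on the plate of their own rest, origin within 12 mm of the rest's centre, turned less than 0.2 rad from the rest's direction (either way round; the heat sink at any quarter turn), tilted less than 0.1 rad, let go and at rest (all of step 1 and all of step 2 and all of step 3 and all of step 4); the robot touches nothing.
It fails at once if the tape roll or the tape measure is shifted more than 20 mm (distance of any of tape_roll, tape_measure from where it was at the start of the episode above 0.02 m).
It fails at once if the rest of the pile is shoved about: the remote control shifts more than 30 mm before the memory module is in its rest (distance of remote from where it was at the start of the episode above 0.03 m and not (horizontal distance between memory and rest_memory below 0.012 m and z of memory in the frame of rest_memory between 0.002 and 0.0065 m and angle between memory's own z axis and vertical below 0.1 rad and angle between the x axis of memory and the x axis of rest_memory, either way round below 0.2 rad)).
It fails at once if a piece is tipped over (angle between any of remote, memory, heatsink, usb's own z axis and vertical above 0.9 rad).
It also fails if it takes over 120 s, if anything falls off the work surface, if the arm or the gripper's body presses on something with over 40 N, if the wrist force passes 120 N, or if a joint passes its speed limit or range.

## Working session

There is one attempt and no reset: what is moved stays moved. The work goes in short steps, Python scripts to look and compute and a shell command to move; the robot and the scene stay as the last step left them, time stands still between calls to the robot, and variables do not carry over. Pictures are saved under pics/ and viewed, at most 14 in all, crops included, and the job is handed in when it is done.

```bash
mkdir -p pics; cat > h.py <<'E'
import numpy as np, cv2
from station import ctrl, eyes
from scipy.spatial.transform import Rotation as R
def ray(c,u,v):
    a=(u-c["cx"])/c["fx"]; b=(v-c["cy"])/c["fy"]
    if c.get("fish"):
        r=np.hypot(a,b); s=np.sin(r)/r if r>1e-9 else 1; d=np.array([a*s,-b*s,-np.cos(r)])
    else: d=np.array([a,-b,-1.])
    T=np.array(c["extrinsics"]); return T[:3,3],T[:3,:3]@d
def at(c,u,v,z):
    o,d=ray(c,u,v); return o+d*(z-o[2])/d[2]
def tri(obs):
    A=np.zeros((3,3));b=np.zeros(3)
    P=[]
    for c,u,v in obs:
        o,d=ray(c,u,v); d=d/np.linalg.norm(d); M=np.eye(3)-np.outer(d,d); A+=M;b+=M@o;P.append((o,M))
    x=np.linalg.solve(A,b); return x,[np.linalg.norm(M@(x-o)) for o,M in P]
def proj(c,p):
    T=np.array(c["extrinsics"]); q=T[:3,:3].T@(np.array(p)-T[:3,3]); x,y,z=q[0],-q[1],-q[2]
    if c.get("fish"):
        r=np.hypot(x,y); t=np.arctan2(r,z); return c["cx"]+c["fx"]*t*x/r, c["cy"]+c["fy"]*t*y/r
    return c["cx"]+c["fx"]*x/z, c["cy"]+c["fy"]*y/z
def shot(n,tag):
    c=eyes.camera(n); c["fish"]=n=="wrist"; cv2.imwrite(f"pics/{tag}.png",c["pixels"]); np.save(f"pics/{tag}.npy",c,allow_pickle=True); return c
def load(tag): return np.load(f"pics/{tag}.npy",allow_pickle=True).item()
E
python3 - <<'E'
from h import *
for n in("scene","side","wrist"):
    c=shot(n,n+"0"); print(n,{k:v for k,v in c.items() if k!="pixels"})
print(ctrl.get_obs(),ctrl.tip_extent)
E
```

```text
scene {'fx': 551.3824004964647, 'fy': 551.3824004964647, 'cx': 319.6504059204418, 'cy': 233.74952731821548, 'extrinsics': array([[ 0.85512784, -0.39226293,  0.33894863,  1.05062904],
       [ 0.5183738 ,  0.63852402, -0.56883713, -0.96644154],
       [ 0.00670688,  0.66213055,  0.74935849,  1.34923193],
       [ 0.        ,  0.        ,  0.        ,  1.        ]]), 'fish': False}
side {'fx': 477.80047247197734, 'fy': 477.80047247197734, 'cx': 309.97427558202247, 'cy': 243.9880374689962, 'extrinsics': array([[-0.9954992 ,  0.02236535, -0.09209304,  0.35275081],
       [-0.09183405, -0.46765772,  0.87912613,  1.1359363 ],
       [-0.02340606,  0.88362664,  0.46760679,  0.64548182],
       [ 0.        ,  0.        ,  0.        ,  1.        ]]), 'fish': False}
wrist {'fx': 371.64829954431775, 'fy': 371.64829954431775, 'cx': 314.2245351379977, 'cy': 235.43778638485827, 'extrinsics': array([[ 0.32873636, -0.91323468, -0.24069654,  0.1118589 ],
       [ 0.94442116,  0.31760025,  0.08484547,  0.54450664],
       [-0.00103854, -0.25521069,  0.96688491,  0.38505879],
       [ 0.        ,  0.        ,  0.        ,  1.        ]]), 'fish': True}
{'time_s': 0.15, 'qpos': array([ 1.16742963e+00,  3.00338239e-01,  1.52144014e+00, -1.09961841e-06,
        1.32071371e+00, -6.66073335e-02]), 'joint_vel': array([-0.00107012, -0.00211135, -0.00132769, -0.00057899, -0.00098953,
       -0.00022462]), 'tau': array([-3.96078485e-04, -5.31961691e+01, -3.52824247e+01,  7.08058826e-02,
        2.35623313e-02, -4.14434157e-05]), 'ee_pos': array([0.18167038, 0.51893314, 0.22701883]), 'eef_rot': array([-3.14069514e+00, -5.88017685e-05,  2.80483354e+00]), 'force': array([-0.0130025 , -0.06396597,  1.18732841]), 'moment': array([-0.01302149,  0.02806785, -0.00275055]), 'grip_force': 0.0, 'grip_width': 0.0940972450789292} 0.022
```

View pics/scene0.png

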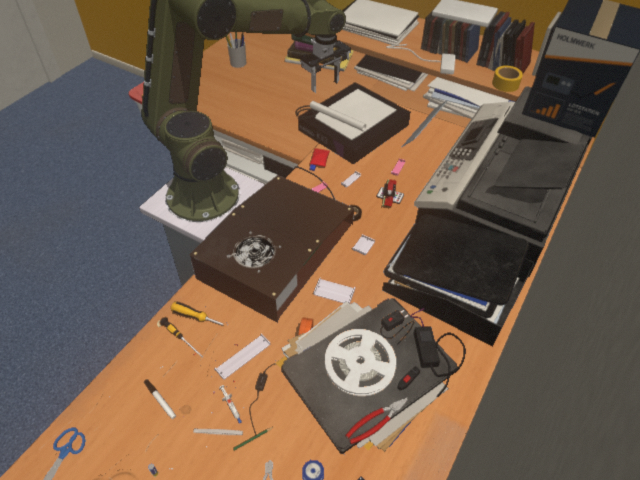

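View pics/side0.png

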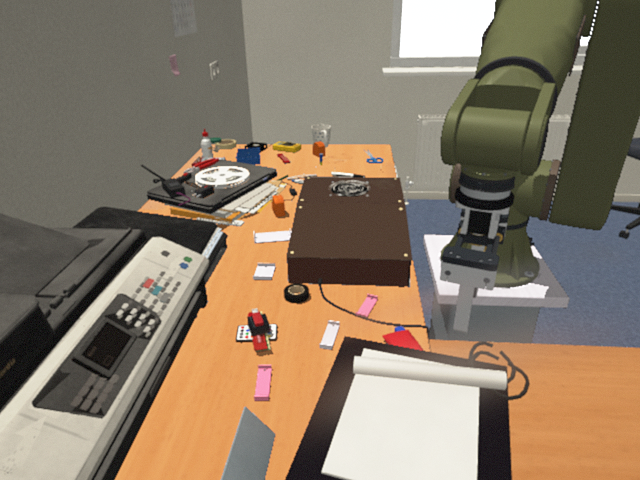

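Scene: the pile is at (390,193) and the tape roll at (354,213), with the tape measure at (305,326). The rests are usb (352,179), heatsink (364,244), remote (333,291) and memory (243,356). The usb rest has three candidates: aluminium (352,179) and pink (398,167) and (319,188). The aluminium one fits the description and I'll confirm it in a crop. In the side view the same things are at pile (258,332), usb rest (330,334), heatsink rest (264,271), remote rest (271,237) and roll (296,293).

```bash
python3 - <<'E'
from h import *
s=load("scene0");d=load("side0")
for n,a,b in [("pile",(390,193),(258,332)),("usb",(352,179),(330,334)),("hs",(364,244),(264,271)),("rem",(333,291),(271,237)),("roll",(354,213),(296,293)),("meas",(305,326),(279,206))]:
    print(n,*[np.round(q,3) for q in tri([(s,*a),(d,*b)])])
print("mem",at(s,243,356,0.004))
C=[cv2.resize(s["pixels"][150:270,295:415],(480,480),interpolation=cv2.INTER_CUBIC)]
cv2.imwrite("pics/c1.png",cv2.resize(s["pixels"][145:265,290:450],(800,600),interpolation=cv2.INTER_CUBIC))
E
```

```text
pile [0.553 0.341 0.008] [0.001 0.001]
usb [0.402 0.337 0.006] [0.003 0.003]
hs [0.585 0.09  0.006] [0.001 0.001]
rem [ 0.597 -0.117  0.001] [0.004 0.004]
roll [0.491 0.191 0.008] [0.003 0.003]
meas [ 0.598 -0.279  0.03 ] [0.001 0.001]
mem [ 0.49451973 -0.43379836  0.004     ]
```

View pics/c1.png

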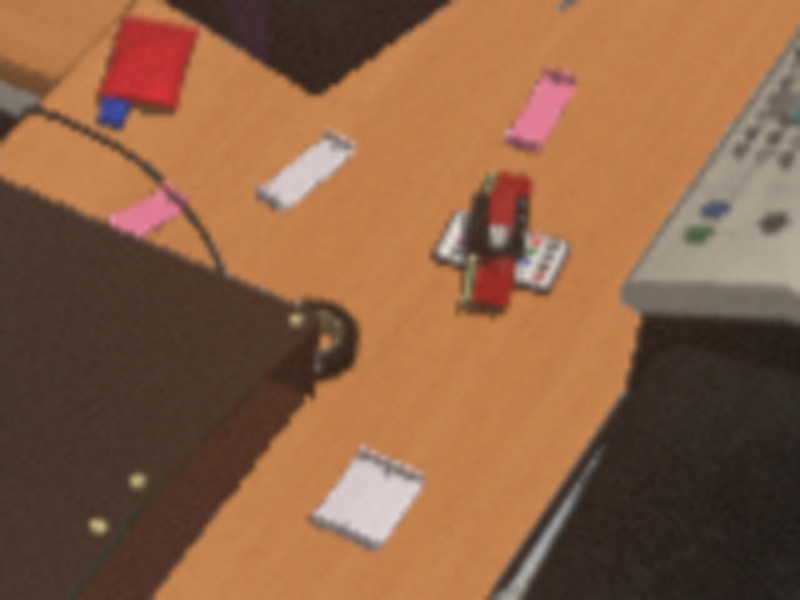

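Confirmed: the aluminium rest at (352,179) is the usb rest, and both pinks are decoys. Next I move the wrist camera over the pile.

```bash
cat >> h.py <<'E'
def go(x,y,z,yaw):
    "rows needed: tool-axes delta at current orientation to target TCP (tool down), and rz"
    o=ctrl.get_obs(); M=R.from_euler("xyz",o["eef_rot"])
    T=R.from_euler("xyz",[np.pi,0,yaw]); rv=(M.inv()*T).as_rotvec()
    # half turn is the same grasp
    print("at",np.round(o["ee_pos"],4),"yaw",round(o["eef_rot"][2],3),"q6",round(o["qpos"][5],2),"delta tool",np.round(M.inv().apply(np.array([x,y,z])-o["ee_pos"]),4),"rotvec",np.round(rv,3))
E
echo '[-0.038,-0.006,-0.003,0,0,0,-0.038,-0.006,-0.003,0,0,0,-0.038,-0.006,-0.003,0,0,0,-0.038,-0.006,-0.003,0,0,0,-0.038,-0.006,-0.003,0,0,0,-0.038,-0.006,-0.003,0,0,0,-0.038,-0.006,-0.003,0,0,0,-0.038,-0.006,-0.003,0,0,0,-0.038,-0.006,-0.003,0,0,0,-0.0,0,0,0,0,0]' > next.json && python3 -m crank next.json
python3 - <<'E'
from h import *
c=shot("wrist","w1")
print(c["extrinsics"], ctrl.get_obs()["qpos"])
for p in [(.553,.341,.02),(.402,.337,.004),(.585,.09,.004)]: print(proj(c,p))
E
```

```text
time_s: 1.15
ee_pos: [0.4897, 0.3527, 0.254]
eef_rot: [-3.141, 0.0, 2.801]
force: [-0.4, -0.2, -0.9]
grip_width: 0.094
grip_force: 0.0
[[ 3.32328870e-01 -9.11910517e-01 -2.40783577e-01  4.19918732e-01]
 [ 9.43163370e-01  3.21150005e-01  8.54724028e-02  3.78527081e-01]
 [-6.15536156e-04 -2.55503197e-01  9.66808015e-01  4.12084772e-01]
 [ 0.00000000e+00  0.00000000e+00  0.00000000e+00  1.00000000e+00]] [ 5.66739925e-01  4.02034197e-01  1.32295570e+00 -5.45121120e-05
  1.41748613e+00 -6.64523974e-01]
(np.float64(322.3451969614364), np.float64(265.1778139341874))
(np.float64(273.0455191529829), np.float64(136.99220110390013))
(np.float64(154.09544522453865), np.float64(337.951983461517))
```

View pics/w1.png

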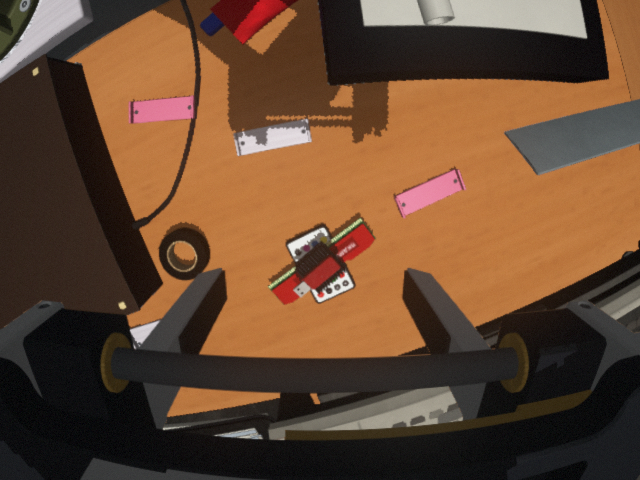

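The wrist view shows the pile at (322,265) with the usb on top, its plug toward the lower left. The usb rest is at (273,138), the roll at (184,250), and the pinks at (162,110) and (430,192). A closer second view comes next for heights.

```bash
echo '[-0.012,0.003,0.035,0,0,0,-0.012,0.003,0.035,0,0,0,-0.012,0.003,0.035,0,0,0,0,0,0,0,0,0,0,0,0,0,0,0]' > next.json && python3 -m crank next.json
python3 - <<'E'
from h import *
c=shot("wrist","w2"); w=load("w1")
u,v=map(int,proj(c,(.553,.341,.03))); print(u,v,proj(c,(.402,.337,.004)))
u1,v1=322,262
A=cv2.resize(w["pixels"][v1-60:v1+60,u1-65:u1+65],(390*1,360),interpolation=cv2.INTER_CUBIC)
print("off A",u1-65,v1-60,"x3; B",u-100,v-90,"x2; ")
B=cv2.resize(c["pixels"][v-90:v+90,u-100:u+100],(400,360),interpolation=cv2.INTER_CUBIC)
cv2.imwrite("pics/c2.png",np.hstack([A,B]))
E
```

```text
time_s: 1.7
ee_pos: [0.5229, 0.3523, 0.1502]
eef_rot: [-3.141, -0.0, 2.805]
force: [0.2, 0.3, 0.1]
grip_width: 0.094
grip_force: 0.0
311 275 (np.float64(246.46167983151622), np.float64(98.71703645042939))
off A 257 202 x3; B 211 185 x2;
```

View pics/c2.png

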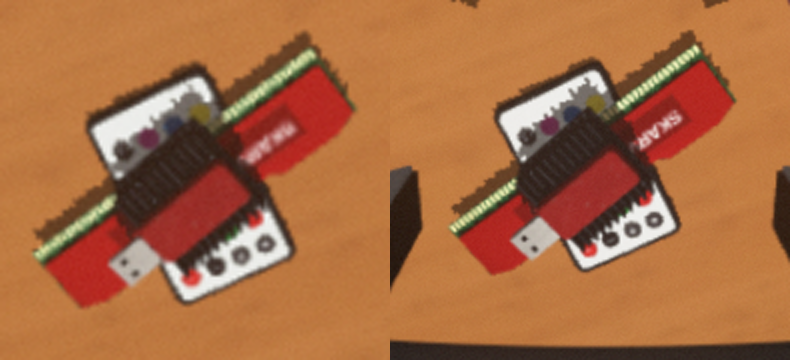

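Left crop (A) and right crop (B) show the usb body, plug, memory module and remote corners clearly. I'll triangulate them.

```bash
cat > m.py <<'E'
from h import *
a=load("w1");b=load("w2")
def T(p,q): return tri([(a,257+p[0]/3,202+p[1]/3),(b,211+(q[0]-390)/2,185+q[1]/2)])
P={"u_far1":((234,162),(618,148)),"u_far2":((262,203),(655,190)),"plug1":((108,262),(511,237)),"plug2":((128,287),(528,259)),
"m1":((37,258),(453,230)),"m2":((315,50),(697,47)),"m3":((355,108),(735,100)),"m4":((85,307),(495,274)),
"r1":((88,125),(497,115)),"r2":((205,67),(603,62)),"r3":((293,250),(680,228)),"r4":((185,303),(583,270))}
for k,(p,q) in P.items():
    x,e=T(p,q); print(k,np.round(x,4),np.round(e,4))
print("fixed z, both views")
for k,(p,q) in P.items():
    z=.045 if k[0] in"up" else .013 if k[0]=="m" else .007
    print(k,*[np.round(at(c,*px,z)[:2],4) for c,px in((a,(257+p[0]/3,202+p[1]/3)),(b,(211+(q[0]-390)/2,185+q[1]/2)))])
E
python3 m.py
python3 - <<'E'
from h import *
a=load("w1");b=load("w2")
def crop(c,p,w,h,s):
    u,v=proj(c,p); u=int(min(max(u,w),640-w));v=int(max(v,h)); print(u-w,v-h,s)
    return cv2.resize(c["pixels"][v-h:v+h,u-w:u+w],(2*w*s,2*h*s),interpolation=cv2.INTER_CUBIC)
cv2.imwrite("pics/c3.png",np.hstack([crop(a,(.402,.337,.004),65,50,3),crop(b,(.402,.337,.004),65,50,3)]))
E
```

```text
u_far1 [0.5082 0.3641 0.1395] [0.0004 0.0004]
u_far2 [0.5369 0.3665 0.0995] [0.0007 0.0007]
plug1 [0.5626 0.3034 0.0382] [0.0001 0.0001]
plug2 [0.5724 0.3075 0.0423] [0.0004 0.0004]
m1 [0.563  0.2717 0.0091] [0.0001 0.0001]
m2 [ 0.5231  0.3999 -0.0058] [0.0006 0.0006]
m3 [ 0.5493  0.408  -0.0006] [0.0001 0.0001]
m4 [0.5863 0.2836 0.016 ] [0. 0.]
r1 [5.214e-01 3.083e-01 1.000e-04] [0.0003 0.0003]
r2 [ 0.5181  0.3579 -0.0168] [0.0003 0.0003]
r3 [0.5799 0.3685 0.0402] [0.0001 0.0001]
r4 [0.6021 0.3195 0.0053] [0.0002 0.0002]
fixed z, both views
u_far1 [0.5394 0.3591] [0.5384 0.3565]
u_far2 [0.557  0.3636] [0.5591 0.3644]
plug1 [0.5601 0.3048] [0.5597 0.3052]
plug2 [0.5717 0.3081] [0.5709 0.3081]
m1 [0.5618 0.2727] [0.5615 0.273 ]
m2 [0.5188 0.3994] [0.5186 0.3981]
m3 [0.5449 0.407 ] [0.5451 0.4066]
m4 [0.5876 0.2829] [0.5876 0.2826]
r1 [0.5194 0.3096] [0.5201 0.3097]
r2 [0.5128 0.3587] [0.5133 0.3596]
r3 [0.5942 0.3675] [0.5956 0.3675]
r4 [0.6015 0.3199] [0.6011 0.3197]
208 86 3
181 48 3
```

View pics/c3.png

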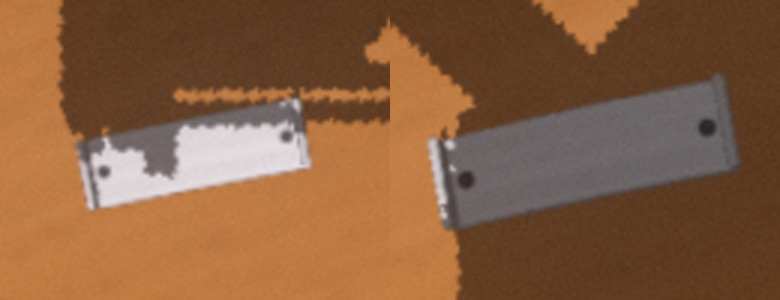

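The usb rest's screw holes are at A (104,172) and (287,136), and B (466,180) and (707,127). They sit symmetrically on the plate, so they give its centre and axis.

```bash
python3 - <<'E'
from h import *
a=load("w1");b=load("w2")
A=[(208+x/3,86+y/3) for x,y in((104,172),(287,136),(78,145),(93,209),(297,100),(309,165))]
B=[(181+(x-390)/3,48+y/3) for x,y in((466,180),(707,127),(430,140),(445,228),(720,76),(738,166))]
for p,q in zip(A,B):
    print(*[np.round(t,4) for t in tri([(a,*p),(b,*q)])],np.round(at(a,*p,.004),4),np.round(at(b,*q,.004),4))
for c,L in((a,A),(b,B)):
    s=[at(c,*p,.004) for p in L[:2]]; e=[at(c,*p,.012) for p in L[2:]]
    print("screws mid",np.mean(s,0),"axis deg",np.degrees(np.arctan2(*(s[1]-s[0])[[1,0]])), "ends mid",np.mean(e,0))
go(.5545,.3418,.09,1.876)
E
```

```text
[0.3967 0.3033 0.0059] [0.0001 0.0001] [0.3965 0.303  0.004 ] [0.3964 0.3027 0.004 ]
[0.4078 0.3703 0.0077] [0.0002 0.0002] [0.4076 0.3705 0.004 ] [0.4072 0.3701 0.004 ]
[0.3847 0.3003 0.0179] [0.0002 0.0002] [0.3836 0.2974 0.004 ] [0.3814 0.2968 0.004 ]
[0.4086 0.2967 0.0176] [0.0005 0.0005] [0.4079 0.2943 0.004 ] [0.4067 0.2924 0.004 ]
[0.397  0.3781 0.0152] [0.0001 0.0001] [0.3964 0.3783 0.004 ] [0.3949 0.378  0.004 ]
[0.4203 0.3744 0.0045] [0. 0.] [0.4203 0.3744 0.004 ] [0.4203 0.3744 0.004 ]
screws mid [0.40208945 0.33673896 0.004     ] axis deg 80.6667282645962 ends mid [0.40239878 0.33692726 0.012     ]
screws mid [0.40178383 0.33639841 0.004     ] axis deg 80.86841069056243 ends mid [0.40220275 0.33650616 0.012     ]
at [0.5233 0.3525 0.1514] yaw 2.806 q6 -0.7 delta tool [-0.0329  0.      0.0614] rotvec [0.002 0.    0.93 ]
```

```bash
echo '[-0.033,0,0.0,0,0,0,0,0,0.01,0,0,0.133,0,0,0.01,0,0,0.133,0,0,0.01,0,0,0.133,0,0,0.01,0,0,0.133,0,0,0.01,0,0,0.133,0,0,0.005,0,0,0.133,0,0,0.005,0,0,0.132,0,0,0,0,0,0,0,0,0,0,0,0]' > next.json && python3 -m crank next.json 0.036 8
python3 - <<'E'
from h import *
go(.5545,.3418,.0605,1.876)
c=shot("wrist","w3"); u,v=map(int,proj(c,(.5545,.3418,.04)));print(u,v)
u0,v0=u-100,v-80;print(u0,v0)
cv2.imwrite("pics/c4.png",cv2.resize(c["pixels"][v0:v0+160,u0:u0+200],(800,640))[:600])
E
```

```text
time_s: 2.75
ee_pos: [0.555, 0.3414, 0.0914]
eef_rot: [3.139, -0.0, 1.879]
force: [0.1, 0.4, 0.6]
grip_width: 0.0361
grip_force: 0.0
at [0.555  0.3414 0.0914] yaw 1.879 q6 0.19 delta tool [ 0.0005 -0.0004  0.0309] rotvec [ 0.002 -0.     0.003]
312 266
212 186
```

View pics/c4.png

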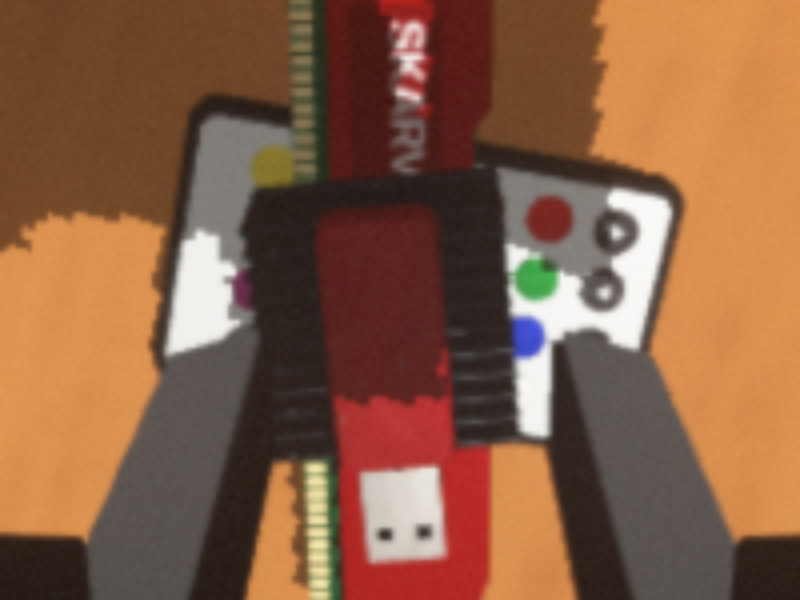

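The crop shows the usb body between the fingers, a few mm to the left and slightly turned. I'll measure it again from here.

```bash
python3 - <<'E'
from h import *
c=load("w3")
f=lambda x,y,z:at(c,212+x/4,186+y/4,z)
q=[f(x,y,.0455) for x,y in((320,208),(438,205),(455,460),(340,465))]; print(np.round(q,4),np.mean(q,0))
d=(q[0]+q[1]-q[2]-q[3])/2;print(np.linalg.norm(d),np.linalg.norm(q[1]-q[0]),np.degrees(np.arctan2(d[1],d[0])))
h=[f(x,y,.0375) for x,y in((250,200),(497,172),(518,437),(275,460))]; print("hs",np.round(h,4),np.mean(h,0),[np.linalg.norm(h[i]-h[i-1]) for i in range(4)],np.degrees(np.arctan2(*(h[0]-h[3])[[1,0]])),np.degrees(np.arctan2(*(h[1]-h[2])[[1,0]])))
b=np.mean(q,0);go(b[0],b[1],.0605,np.arctan2(d[1],d[0]))
E
```

```text
[[0.5375 0.3565 0.0455]
 [0.5534 0.3621 0.0455]
 [0.5682 0.325  0.0455]
 [0.5519 0.3189 0.0455]] [0.55275372 0.34063907 0.0455    ]
0.040058877308254734 0.01679749674170497 111.40408055787837
hs [[0.5275 0.3523 0.0375]
 [0.5609 0.3675 0.0375]
 [0.5777 0.3283 0.0375]
 [0.5427 0.3129 0.0375]] [0.55220538 0.34023713 0.0375    ] [np.float64(0.04227559381928423), np.float64(0.036733545864421346), np.float64(0.04265330712216833), np.float64(0.03820442386735913)] 111.2105479835786 113.21302317116609
at [0.555  0.3413 0.0911] yaw 1.879 q6 0.19 delta tool [ 0.     -0.0024  0.0306] rotvec [ 0.002 -0.    -0.065]
```

```bash
echo '[0,-0.0024,0,0,0,-0.065,0,0,0.008,0,0,0,0,0,0.008,0,0,0,0,0,0.007,0,0,0,0,0,0.005,0,0,0,0,0,0.0025,0,0,0,0,0,0,0,0,0,0,0,0,0,0,0]' > next.json && python3 -m crank next.json
echo '[0,0,0,0,0,0,0,0,0,0,0,0,0,0,0,0,0,0,0,0,0,0,0,0,0,0,0,0,0,0]' > next.json && python3 -m crank next.json 0 8
```

```text
time_s: 3.6
ee_pos: [0.5524, 0.34, 0.0597]
eef_rot: [-3.141, 0.0, 1.94]
force: [-5.8, -3.6, 9.3]
grip_width: 0.0358
grip_force: 5.1
time_s: 4.1
ee_pos: [0.553, 0.3404, 0.0597]
eef_rot: [3.14, -0.0, 1.94]
force: [-1.5, 0.6, 6.4]
grip_width: 0.0178
grip_force: 12.2
```

Gripped at 17.8 mm, which matches the 18 mm body. Lift next.

```bash
echo '[0,0,-0.005,0,0,0,0,0,-0.015,0,0,0,0,0,-0.02,0,0,0,0,0,-0.02,0,0,0,0,0,0,0,0,0]' > next.json && python3 -m crank next.json
python3 - <<'E'
from h import *
go(.4033,.3445,.06,1.410)
E
```

```text
time_s: 4.6
ee_pos: [0.5537, 0.3407, 0.1227]
eef_rot: [3.136, -0.001, 1.94]
force: [-0.5, 0.4, -0.3]
grip_width: 0.018
grip_force: 8.0
at [0.5537 0.3407 0.1227] yaw 1.94 q6 0.13 delta tool [ 0.0577 -0.1392  0.062 ] rotvec [ 0.005 -0.002  0.53 ]
```

```bash
echo '[0.0144,-0.0348,0,0,0,0,0.0144,-0.0348,0,0,0,0,0.0144,-0.0348,0,0,0,0,0.0145,-0.0348,0,0,0,0,0,0,0.015,0,0,0.13,0,0,0.015,0,0,0.13,0,0,0.015,0,0,0.13,0,0,0.012,0,0,0.14,0,0,0,0,0,0,0,0,0,0,0,0]' > next.json && python3 -m crank next.json
python3 - <<'E'
from h import *
go(.4033,.3445,.0275,1.410)
c=shot("wrist","w4"); u,v=map(int,proj(c,(.402,.337,.004)));u0,v0=u-80,v-60;print(u0,v0)
cv2.imwrite("pics/c5.png",cv2.resize(c["pixels"][v0:v0+120,u0:u0+160],(640,480)))
E
```

```text
time_s: 5.6
ee_pos: [0.4018, 0.3436, 0.062]
eef_rot: [-3.141, 0.0, 1.414]
force: [0.0, 1.4, 0.5]
grip_width: 0.0181
grip_force: 8.0
at [0.4018 0.3436 0.062 ] yaw 1.414 q6 0.8 delta tool [0.0011 0.0013 0.0345] rotvec [-0.     0.     0.004]
236 213
```

View pics/c5.png

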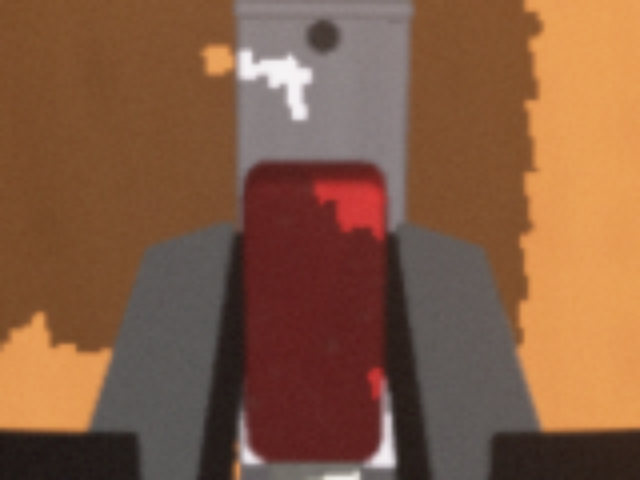

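The stick is in line with its rest, with a 1 mm correction as computed. Lower and release.

```bash
echo '[0.0011,0.0013,0.01,0,0,0,0,0,0.01,0,0,0,0,0,0.008,0,0,0,0,0,0.004,0,0,0,0,0,0.0025,0,0,0,0,0,0,0,0,0,0,0,0,0,0,0]' > next.json && python3 -m crank next.json
echo '[0,0,0,0,0,0,0,0,0,0,0,0,0,0,0,0,0,0]' > next.json && python3 -m crank next.json 0.03
echo '[0,0,-0.01,0,0,0,0,0,-0.03,0,0,0,0,0,-0.035,0,0,0,0.015,0,-0.03,0,0,0,0,0,0,0,0,0]' > next.json && python3 -m crank next.json 0.06
python3 - <<'E'
from h import *
c=shot("wrist","w5"); u,v=map(int,proj(c,(.402,.337,.004)));u0,v0=u-70,v-75;print(u0,v0)
cv2.imwrite("pics/c6.png",cv2.resize(c["pixels"][v0:v0+150,u0:u0+140],(560,600)))
E
```

```text
time_s: 6.35
ee_pos: [0.4034, 0.3447, 0.0277]
eef_rot: [3.141, -0.0, 1.41]
force: [0.2, 0.3, 0.1]
grip_width: 0.0181
grip_force: 8.0
time_s: 6.65
ee_pos: [0.4034, 0.3446, 0.0276]
eef_rot: [3.141, -0.0, 1.41]
force: [-0.3, -0.1, -0.3]
grip_width: 0.03
grip_force: 0.0
time_s: 7.15
ee_pos: [0.4072, 0.3614, 0.1374]
eef_rot: [3.136, -0.006, 1.41]
force: [-0.1, 0.4, 0.0]
grip_width: 0.0596
grip_force: 0.0
241 188
```

View pics/c6.png

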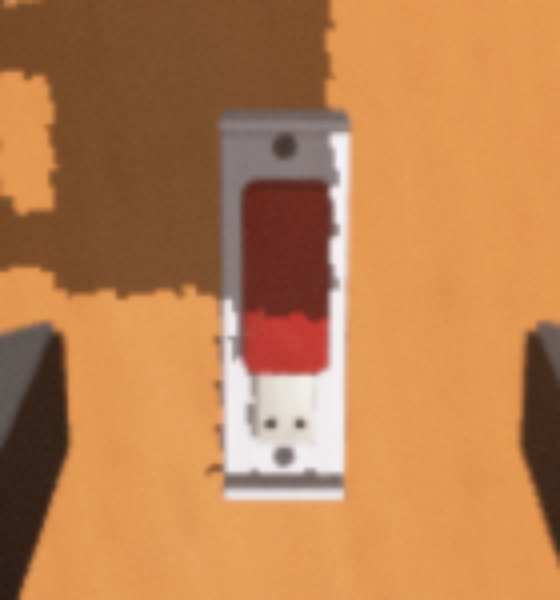

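The usb is centred within about 2 mm and straight. Next is the heat sink.

```bash
python3 - <<'E'
from h import *
s=load("scene0");
q=[at(s,290+x/5,145+y/5,.012) for x,y in((365,447),(423,475),(378,548),(312,520))]
d=(q[0]+q[1]-q[2]-q[3])/2; e=(q[1]+q[2]-q[0]-q[3])/2
print("hs rest",np.mean(q,0),np.linalg.norm(d),np.linalg.norm(e),np.degrees(np.arctan2(d[1],d[0])),np.degrees(np.arctan2(e[1],e[0])))
go(.5522,.3402,.1374,np.radians(112))
E
```

```text
hs rest [0.58938896 0.08374516 0.012     ] 0.0702342158013057 0.044715718324859134 91.82287982836122 -0.00278835361079245
at [0.4064 0.3602 0.1347] yaw 1.41 q6 0.82 delta tool [ 0.0035  0.1472 -0.0022] rotvec [ 0.004 -0.002 -0.544]
```

```bash
echo '[0.001,0.0368,0,0,0,0,0.001,0.0368,0,0,0,0,0.001,0.0368,0,0,0,0,0.0005,0.0368,0,0,0,0,0,0,0.01,0,0,-0.136,0,0,0.01,0,0,-0.136,0,0,0.01,0,0,-0.136,0,0,0.01,0,0,-0.136,0,0,0,0,0,0,0,0,0,0,0,0]' > next.json && python3 -m crank next.json 0.06
python3 - <<'E'
from h import *
go(.5522,.3402,.042,np.radians(112))
c=shot("wrist","w6"); u,v=map(int,proj(c,(.5522,.3402,.03)));u0,v0=u-100,v-80;print(u0,v0)
cv2.imwrite("pics/c7.png",cv2.resize(c["pixels"][v0:v0+150,u0:u0+200],(800,600)))
E
```

```text
time_s: 8.2
ee_pos: [0.5513, 0.3389, 0.092]
eef_rot: [-3.14, 0.0, 1.95]
force: [-0.3, 0.0, 0.2]
grip_width: 0.0599
grip_force: 0.0
at [0.5513 0.3389 0.092 ] yaw 1.95 q6 0.12 delta tool [0.0009 0.0013 0.05  ] rotvec [-0.001  0.    -0.005]
215 180
```

View pics/c7.png

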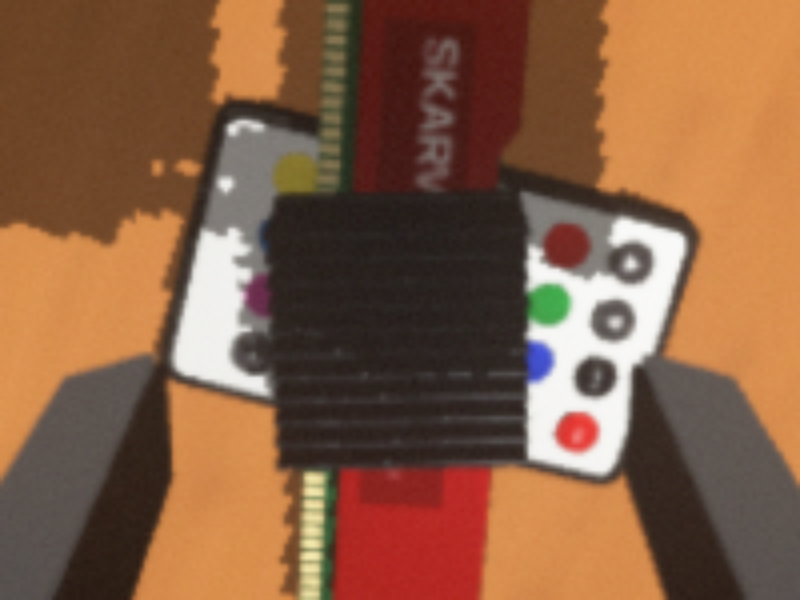

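The heat sink is square to the gripper and about 1 mm off centre. Descend and grasp.

```bash
python3 - <<'E'
from h import *
c=load("w6")
q=[at(c,215+x/4,180+y/4,.0375) for x,y in((277,195),(522,195),(527,463),(282,467))]; m=np.mean(q,0);print(m,np.linalg.norm(q[0]-q[1]),np.linalg.norm(q[0]-q[3])); go(m[0],m[1],.042,1.95)
E
echo '[0.001,0.001,0.01,0,0,0,0,0,0.015,0,0,0,0,0,0.015,0,0,0,0,0,0.01,0,0,0,0,0,0,0,0,0,0,0,0,0,0,0]' > next.json && python3 -m crank next.json
echo '[0,0,0,0,0,0,0,0,0,0,0,0,0,0,0,0,0,0,0,0,0,0,0,0]' > next.json && python3 -m crank next.json 0 15
echo '[0,0,-0.005,0,0,0,0,0,-0.015,0,0,0,0,0,-0.03,0,0,0,0,0,-0.04,0,0,0,0,0,0,0,0,0]' > next.json && python3 -m crank next.json
python3 - <<'E'
from h import *
go(.588,.086,.13,np.radians(91))
E
```

```text
[0.55209832 0.34052529 0.0375    ] 0.03616255664872872 0.0438028970772584
at [0.5515 0.3391 0.0925] yaw 1.95 q6 0.12 delta tool [0.0011 0.001  0.0505] rotvec [-0.  0. -0.]
time_s: 8.85
ee_pos: [0.5522, 0.3405, 0.0423]
eef_rot: [-3.141, 0.0, 1.954]
force: [-0.0, 0.3, -0.3]
grip_width: 0.0604
grip_force: 0.0
time_s: 9.25
ee_pos: [0.5523, 0.3406, 0.0429]
eef_rot: [3.141, -0.0, 1.954]
force: [-0.7, 0.2, 3.4]
grip_width: 0.0395
grip_force: 15.0
time_s: 9.75
ee_pos: [0.5541, 0.3416, 0.1396]
eef_rot: [3.132, -0.001, 1.954]
force: [1.0, -0.6, -1.0]
grip_width: 0.0394
grip_force: 15.0
at [0.5541 0.3416 0.1396] yaw 1.954 q6 0.11 delta tool [-0.2498 -0.0642  0.0087] rotvec [ 0.009 -0.003  0.366]
```

```bash
echo '[-0.036,-0.009,0,0,0,0,-0.036,-0.009,0,0,0,0,-0.036,-0.009,0,0,0,0,-0.036,-0.009,0,0,0,0,-0.036,-0.009,0,0,0,0,0,0,0,0,0,0.12,0,0,0,0,0,0.12,0,0,0,0,0,0.126,0,0,0,0,0,0,0,0,0,0,0,0]' > next.json && python3 -m crank next.json
python3 - <<'E'
from h import *
go(.588,.086,.13,np.radians(91))
c=shot("wrist","w7"); print(proj(c,(.588,.086,.004)),proj(c,(.597,-.117,.004)),proj(c,(.495,-.434,.004)))
E
```

```text
time_s: 10.75
ee_pos: [0.5776, 0.1568, 0.1326]
eef_rot: [3.142, 0.0, 1.592]
force: [-0.3, -1.0, -1.1]
grip_width: 0.0395
grip_force: 15.0
at [0.5776 0.1568 0.1326] yaw 1.592 q6 0.18 delta tool [-0.071   0.0089  0.0026] rotvec [0.    0.    0.003]
(np.float64(324.21033490958234), np.float64(314.4714434797191)) (np.float64(325.63230064305736), np.float64(467.5050719616627)) (np.float64(257.767082370007), np.float64(569.2128420926738))
```

View pics/w7.png

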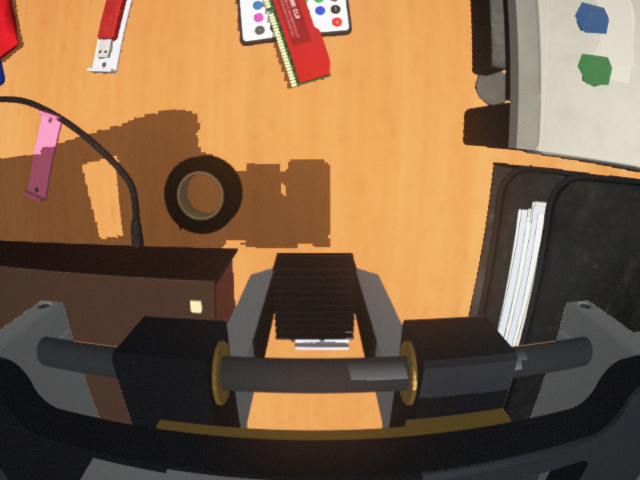

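The heat sink hides its rest from this side, because the camera sits on the +y side of the hand. I'll move past the rest and look back.

```bash
echo '[-0.043,0.002,-0.01,0,0,0,-0.043,0.002,-0.01,0,0,0,-0.043,0.002,-0.01,0,0,0,-0.043,0.002,0,0,0,0,0,0,0,0,0,0,0,0,0,0,0,0]' > next.json && python3 -m crank next.json
python3 - <<'E'
from h import *
c=shot("wrist","w8"); u,v=map(int,proj(c,(.588,.086,.004)));u0,v0=u-80,max(v-60,0);print(u0,v0)
cv2.imwrite("pics/c8.png",cv2.resize(c["pixels"][v0:v0+120,u0:u0+160],(800,600)))
E
```

```text
time_s: 11.4
ee_pos: [0.5885, -0.0157, 0.1625]
eef_rot: [-3.142, -0.0, 1.588]
force: [0.3, 1.0, 0.2]
grip_width: 0.0396
grip_force: 15.0
235 48
```

View pics/c8.png

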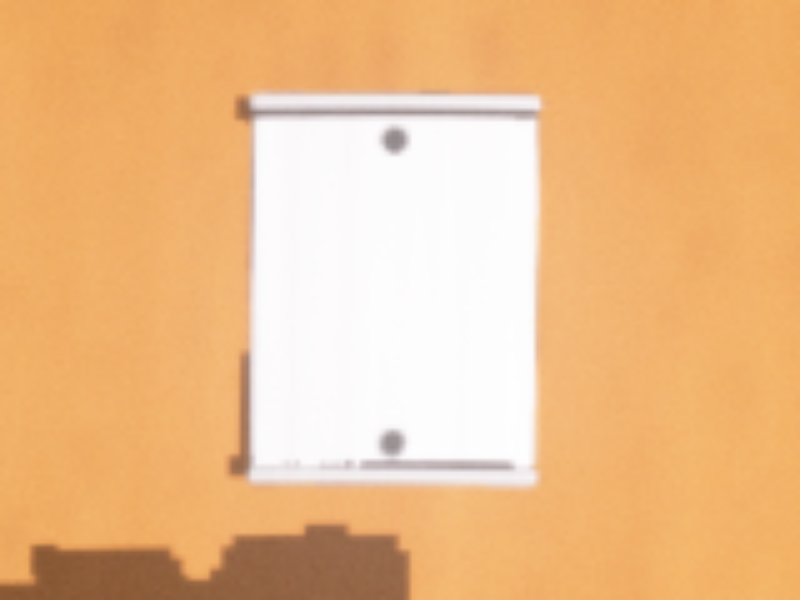

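The heat sink rest is square to the gripper, with screws at (395,140) and (392,443).

```bash
python3 - <<'E'
from h import *
c=load("w8")
p=[at(c,235+x/5,48+y/5,.004) for x,y in((395,140),(392,443))];m=np.mean(p,0);d=p[0]-p[1]
f=[at(c,235+x/5,48+y/5,.012) for x,y in((250,95),(540,95),(538,485),(248,482))]
x,e=tri([(c,235+395/5,48+290/5),(load("scene0"),*proj(load("scene0"),(.588,.086,.004)))])
print(m,np.mean(f,0),np.linalg.norm(d),np.degrees(np.arctan2(d[1],d[0])))
s=load("scene0");print("check scene px",proj(s,m),"side",proj(load("side0"),m))
go(m[0],m[1],.032,np.arctan2(d[1],d[0]))
E
```

```text
[0.58619688 0.08790854 0.004     ] [0.58629667 0.0879129  0.012     ] 0.05214343853525062 90.54667142935777
check scene px (np.float64(363.4978776812105), np.float64(244.7794021769417)) side (np.float64(263.40320838233276), np.float64(271.4729284053219))
at [ 0.5885 -0.0147  0.1624] yaw 1.589 q6 -0.11 delta tool [ 0.1027 -0.0004  0.1304] rotvec [-0.    -0.     0.009]
```

```bash
echo '[0.035,0,0,0,0,0.009,0.035,0,0.01,0,0,0,0.0327,0,0.02,0,0,0,0,0,0.03,0,0,0,0,0,0.03,0,0,0,0,0,0,0,0,0,0,0,0,0,0,0]' > next.json && python3 -m crank next.json
python3 - <<'E'
from h import *
go(.5862,.0879,.032,1.580)
E
```

```text
time_s: 12.15
ee_pos: [0.5875, 0.0885, 0.0731]
eef_rot: [-3.141, -0.0, 1.58]
force: [0.7, -0.1, -0.0]
grip_width: 0.0394
grip_force: 15.0
at [0.5875 0.0885 0.0731] yaw 1.58 q6 0.08 delta tool [-0.0006 -0.0013  0.0411] rotvec [-0. -0.  0.]
```

```bash
echo '[-0.0006,-0.0013,0.015,0,0,0,0,0,0.013,0,0,0,0,0,0.008,0,0,0,0,0,0.004,0,0,0,0,0,0.001,0,0,0,0,0,0,0,0,0,0,0,0,0,0,0]' > next.json && python3 -m crank next.json
echo '[0,0,0,0,0,0,0,0,0,0,0,0,0,0,0,0,0,0]' > next.json && python3 -m crank next.json 0.054
echo '[0,0,-0.02,0,0,0,0,0,-0.04,0,0,0,0,0,-0.045,0,0,0,-0.03,0,-0.04,0,0,0,-0.03,0,0,0,0,0,-0.03,0,0,0,0,0,0,0,0,0,0,0]' > next.json && python3 -m crank next.json 0.06
python3 - <<'E'
from h import *
c=shot("wrist","w9"); m=(.5862,.0879,.004)
u,v=map(int,proj(c,m));
g=cv2.cvtColor(c["pixels"],cv2.COLOR_BGR2HSV)
sub=c["pixels"][max(v-50,0):v+50,u-50:u+50]; mask=(sub.max(2)<75).astype(np.uint8)
n,l,st,ce=cv2.connectedComponentsWithStats(mask)
for i in range(1,n):
    if st[i,4]>60:
        bx=cv2.minAreaRect(np.argwhere(l==i)[:,::-1].astype(np.float32)); print(st[i],bx[1:], at(c,u-50+bx[0][0],max(v-50,0)+bx[0][1],.022)[:2])
go(.49,-.34,.18,1.58)
for p in[(.597,-.117,.004),(.495,-.434,.004)]: print(proj(c,p))
E
```

```text
time_s: 12.85
ee_pos: [0.5863, 0.087, 0.0315]
eef_rot: [3.141, -0.0, 1.579]
force: [-0.6, -0.2, -1.1]
grip_width: 0.0395
grip_force: 15.0
time_s: 13.15
ee_pos: [0.5862, 0.087, 0.0315]
eef_rot: [3.141, 0.0, 1.579]
force: [0.1, -0.1, -0.3]
grip_width: 0.0533
grip_force: 0.0
time_s: 13.85
ee_pos: [0.5869, -0.0058, 0.1767]
eef_rot: [3.141, 0.0, 1.576]
force: [-0.1, -0.2, 0.7]
grip_width: 0.0597
grip_force: 0.0
[29 33 41  2 65] ((1.0, 40.0), 90.0) [0.58449807 0.10120693]
[ 29  36  39  40 470] ((38.0, 39.0), 0.0) [0.58379186 0.08258505]
at [ 0.5868 -0.0042  0.1765] yaw 1.576 q6 -0.08 delta tool [-0.3352 -0.0988 -0.0035] rotvec [ 0.     0.    -0.004]
(np.float64(323.29633256538375), np.float64(329.8633721968576))
(np.float64(250.59760763660745), np.float64(504.11717263530403))
```

The heat sink lies axis-aligned in its rest. Next I tour past the remote rest and the memory rest, taking photos of both.

```bash
echo '[-0.04,-0.007,-0.005,0,0,0,-0.04,-0.007,-0.005,0,0,0,-0.04,-0.007,-0.005,0,0,0,-0.04,-0.007,-0.005,0,0,0,-0.04,-0.007,0,0,0,0,0,0,0,0,0,0,0,0,0,0,0,0]' > next.json && python3 -m crank next.json
python3 -c "
from h import *
c=shot('wrist','w10');print(proj(c,(.597,-.117,.004)),proj(c,(.4945,-.434,.004)))"
echo '[-0.04,-0.009,0,0,0,0,-0.04,-0.009,0,0,0,0,-0.04,-0.009,0,0,0,0,-0.04,-0.009,0,0,0,0,-0.04,-0.009,0,0,0,0,-0.04,-0.009,0,0,0,0,-0.04,-0.009,0,0,0,0,0,0,0,0,0,0,0,0,0,0,0,0]' > next.json && python3 -m crank next.json
python3 - <<'E'
from h import *
c=shot('wrist','w11');a=load('w10');print(ctrl.get_obs()["ee_pos"])
def crop(c,p,w,h,s):
    u,v=proj(c,p); u=int(min(max(u,w),640-w));v=int(max(v,h)); print(u-w,v-h,s)
    return cv2.resize(c["pixels"][v-h:v+h,u-w:u+w],(2*w*s,2*h*s),interpolation=cv2.INTER_CUBIC)
cv2.imwrite("pics/c9.png",np.hstack([crop(a,(.597,-.117,.004),65,90,3),crop(c,(.4945,-.434,.004),65,90,3)]))
E
```

```text
time_s: 14.6
ee_pos: [0.5536, -0.2028, 0.1962]
eef_rot: [-3.141, -0.0, 1.578]
force: [-0.7, 0.9, -1.2]
grip_width: 0.0601
grip_force: 0.0
(np.float64(361.4930176901415), np.float64(129.08981417816645)) (np.float64(263.8472585022032), np.float64(405.034569142103))
time_s: 15.55
ee_pos: [0.4936, -0.4828, 0.1959]
eef_rot: [-3.141, -0.001, 1.579]
force: [0.1, -0.1, 0.0]
grip_width: 0.0602
grip_force: 0.0
[ 0.49383819 -0.48215069  0.19615854]
296 39 3
250 77 3
```

View pics/c9.png

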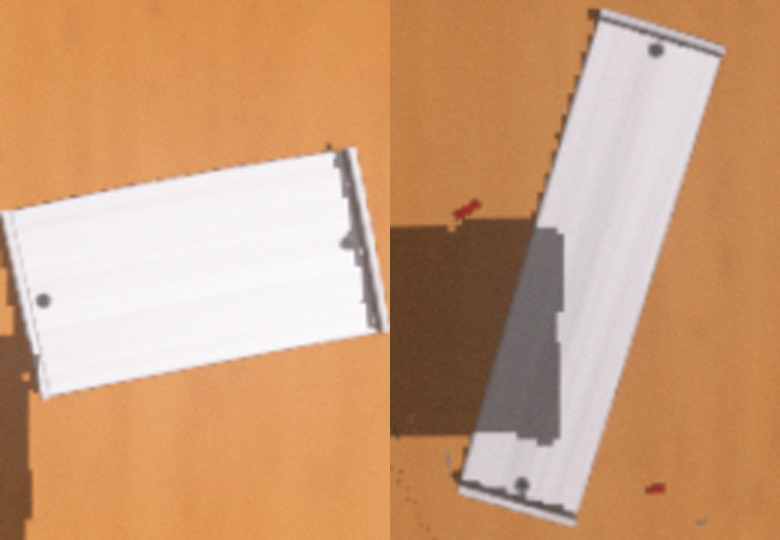

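Left is the remote rest, with screws at (43,301) and (347,242). Right is the memory rest, with screws at (656,50) and (522,485). I'll check them against the scene camera.

```bash
python3 - <<'E'
from h import *
a=load('w10');c=load('w11');s=load("scene0");d=load("side0")
def f(c,off,pts,z): return [at(c,off[0]+x/3,off[1]+y/3,z) for x,y in pts]
for n,cam,off,sc,co,px in(("remote",a,(296,39),((43,301),(347,242)),((3,212),(353,148),(385,330),(43,397)),(333,291)),("memory",c,(250,77),((266,50),(132,485)),((208,10),(335,48),(186,524),(70,490)),(243,356))):
    p=f(cam,off,sc,.004);q=f(cam,off,co,.012);m=np.mean(p,0);v=p[1]-p[0]
    print(n,m,np.mean(q,0),"ax",np.degrees(np.arctan2(v[1],v[0])),np.linalg.norm(v),[round(np.linalg.norm(q[i]-q[i-1]),4) for i in range(4)],"scene",proj(s,m),"side",proj(d,m))
    t=np.mean([(off[0]+x/3,off[1]+y/3) for x,y in sc],0); print(tri([(cam,*t),(s,*px)]))
E
```

```text
remote [ 0.59725304 -0.11665082  0.004     ] [ 0.59692259 -0.11670675  0.012     ] ax 12.886640239732417 0.09842355874223142 [np.float64(0.0583), np.float64(0.1102), np.float64(0.0582), np.float64(0.1095)] scene (np.float64(334.32796316151416), np.float64(290.815721055885)) side (np.float64(271.9300459691127), np.float64(235.79234548836317))
(array([ 0.59534182, -0.1183139 ,  0.00403695]), [np.float64(0.0014913795934488824), np.float64(0.001491379593449061)])
memory [ 0.4944786  -0.43365959  0.004     ] [ 0.49464128 -0.43335391  0.012     ] ax -106.34668465444953 0.14557246904064017 [np.float64(0.1564), np.float64(0.0401), np.float64(0.1569), np.float64(0.0388)] scene (np.float64(243.0182670919162), np.float64(355.95391849682215)) side (np.float64(315.0735102965034), np.float64(195.90193368993948))
(array([ 0.49461057, -0.43315883,  0.0032473 ]), [np.float64(0.0005267831108323443), np.float64(0.0005267831108323313)])
```

Both rests are consistent across views. Now fetch the memory module.

```bash
for i in 1; do :; done
echo '[0.041,0.003,0,0,0,0,0.041,0.003,0,0,0,0,0.041,0.003,0,0,0,0,0.041,0.003,0,0,0,0,0.041,0.003,0,0,0,0,0.041,0.003,0,0,0,0,0.041,0.003,0,0,0,0,0.041,0.003,0,0,0,0,0.041,0.003,0,0,0,0,0.041,0.003,0,0,0,0]' > next.json && python3 -m crank next.json 0.056
echo '[0.041,0.003,0,0,0,0,0.041,0.003,0,0,0,0,0.041,0.003,0,0,0,0,0.041,0.003,0,0,0,0,0.041,0.003,0,0,0,0,0.041,0.003,0,0,0,0,0.041,0.003,0,0,0,0,0.041,0.003,0,0,0,0,0.041,0.003,0,0,0,0,0.0,0.0,0,0,0,0]' > next.json && python3 -m crank next.json
echo '[0,0,0.02,0,0,-0.11,0,0,0.02,0,0,-0.11,0,0,0.02,0,0,-0.10,0,0,0,0,0,0,0,0,0,0,0,0]' > next.json && python3 -m crank next.json
python3 - <<'E'
from h import *
c=shot('wrist','w12')
hsv=cv2.cvtColor(c["pixels"],cv2.COLOR_BGR2HSV)
u,v=proj(c,(.553,.341,.014));print(u,v)
m=(((hsv[...,0]<7)|(hsv[...,0]>172))&(hsv[...,1]>140)&(hsv[...,2]>50)).astype(np.uint8)
n,l,st,ce=cv2.connectedComponentsWithStats(m)
for i in range(1,n):
    if st[i,4]>300:
        P=np.argwhere(l==i)[:,::-1]; b=cv2.minAreaRect(np.array([at(c,x,y,.0135)[:2]*1000 for x,y in P],np.float32)); print(st[i],b)
go(.553,.340,.09,1.9)
u,v=int(u),int(v);u0,v0=u-80,max(v-100,0);print(u0,v0)
cv2.imwrite("pics/c10.png",cv2.resize(c["pixels"][v0:v0+180,u0:u0+160],(533,600),interpolation=cv2.INTER_CUBIC))
E
```

```text
time_s: 16.6
ee_pos: [0.519, -0.07, 0.1969]
eef_rot: [3.141, -0.0, 1.581]
force: [1.0, 0.5, -0.2]
grip_width: 0.0561
grip_force: 0.0
time_s: 17.6
ee_pos: [0.5414, 0.3013, 0.1964]
eef_rot: [3.142, -0.001, 1.585]
force: [-0.8, -0.9, -0.6]
grip_width: 0.0558
grip_force: 0.0
time_s: 18.1
ee_pos: [0.543, 0.2961, 0.1373]
eef_rot: [3.141, -0.0, 1.897]
force: [-1.1, 0.6, 0.1]
grip_width: 0.0564
grip_force: 0.0
344.9226536293789 186.5685131003189
[  14   13   50  100 4166] ((247.8034210205078, 370.5937194824219), (67.5760726928711, 87.95240783691406), 19.77475929260254)
[ 150  102   37   50 1012] ((404.8143615722656, 343.51800537109375), (39.10398483276367, 18.710962295532227), 80.19947052001953)
[ 330  103   38  168 4659] ((556.2938232421875, 340.1687927246094), (26.58713150024414, 131.58016967773438), 18.381616592407227)
at [0.5434 0.2962 0.1379] yaw 1.897 q6 0.11 delta tool [0.0384 0.0231 0.0479] rotvec [ 0.001 -0.    -0.003]
264 86
```

Image code gives the memory's red part as 26.6 x 131.6 mm at 108.4°. Adding the green contact strip puts the centre at about (0.5537, 0.3394). Approach.

```bash
echo '[0.019,0.012,0.015,0,0,0,0.019,0.012,0.015,0,0,0,0,0,0.015,0,0,0,0,0,0.015,0,0,0,0,0,0,0,0,0,0,0,0,0,0,0]' > next.json && python3 -m crank next.json
python3 - <<'E'
from h import *
go(.5537,.3394,.0315,1.892)
c=shot('wrist','w13')
hsv=cv2.cvtColor(c["pixels"],cv2.COLOR_BGR2HSV)
m=(((hsv[...,0]<7)|(hsv[...,0]>172))&(hsv[...,1]>140)&(hsv[...,2]>50)).astype(np.uint8)
n,l,st,ce=cv2.connectedComponentsWithStats(m)
for i in range(1,n):
    if st[i,4]>300:
        P=np.argwhere(l==i)[:,::-1]; b=cv2.minAreaRect(np.array([at(c,x,y,.0135)[:2]*1000 for x,y in P],np.float32)); print(st[i],b)
E
```

```text
time_s: 18.75
ee_pos: [0.5541, 0.3388, 0.0769]
eef_rot: [3.141, 0.0, 1.898]
force: [-0.6, -0.5, -0.0]
grip_width: 0.0557
grip_force: 0.0
at [0.5541 0.3388 0.0769] yaw 1.898 q6 0.17 delta tool [ 0.0007 -0.0002  0.0454] rotvec [0.    0.    0.006]
[  87  152   39   60 1378] ((405.45166015625, 344.5616760253906), (40.39799880981445, 19.845195770263672), 80.20936584472656)
[ 297  155   44  195 6622] ((556.609375, 339.95135498046875), (26.45332908630371, 131.19456481933594), 18.115020751953125)
```

```bash
echo '[0.0007,0,0.015,0,0,0.006,0,0,0.015,0,0,0,0,0,0.008,0,0,0,0,0,0.004,0,0,0,0,0,0.003,0,0,0,0,0,0,0,0,0,0,0,0,0,0,0]' > next.json && python3 -m crank next.json
echo '[0,0,0,0,0,0,0,0,0,0,0,0,0,0,0,0,0,0,0,0,0,0,0,0]' > next.json && python3 -m crank next.json 0 12
```

```text
time_s: 19.5
ee_pos: [0.5539, 0.3401, 0.0318]
eef_rot: [3.141, -0.0, 1.893]
force: [0.5, -0.3, 0.1]
grip_width: 0.0562
grip_force: 0.0
time_s: 19.9
ee_pos: [0.5538, 0.3401, 0.0316]
eef_rot: [3.141, -0.0, 1.893]
force: [-0.2, 0.5, 1.2]
grip_width: 0.032
grip_force: 12.0
```

Width 32.0 mm matches. Lift and carry.

```bash
echo '[0,0,-0.004,0,0,0,0,0,-0.01,0,0,0,0,0,-0.03,0,0,0,0,0,-0.04,0,0,0,0,0,-0.04,0,0,0,0,0,-0.03,0,0,0.1,0,0,0,0,0,0.11,0,0,0,0,0,0.1,0,0,0,0,0,0,0,0,0,0,0,0]' > next.json && python3 -m crank next.json
python3 - <<'E'
from h import *
go(.4946,-.4335,.18,1.285)
E
```

```text
time_s: 20.9
ee_pos: [0.5537, 0.34, 0.1858]
eef_rot: [3.141, -0.0, 1.586]
force: [-0.3, 0.0, -0.4]
grip_width: 0.0321
grip_force: 12.0
at [0.5537 0.34   0.1858] yaw 1.586 q6 0.48 delta tool [-0.7726 -0.0707  0.0057] rotvec [ 0.    -0.     0.301]
```

```bash

echo '[-0.03,-0.0037,0,0,0,0,-0.041,-0.0037,0,0,0,0,-0.041,-0.0037,0,0,0,0,-0.041,-0.0037,0,0,0,0,-0.041,-0.0037,0,0,0,0,-0.041,-0.0037,0,0,0,0,-0.041,-0.0037,0,0,0,0,-0.041,-0.0037,0,0,0,0,-0.041,-0.0037,0,0,0,0,-0.041,-0.0037,0,0,0,0]' > next.json && python3 -m crank next.json
echo '[-0.041,-0.0037,0,0,0,0,-0.041,-0.0037,0,0,0,0,-0.041,-0.0037,0,0,0,0,-0.041,-0.0037,0,0,0,0,-0.041,-0.0037,0,0,0,0,-0.041,-0.0037,0,0,0,0,-0.041,-0.0037,0,0,0,0,-0.041,-0.0037,0,0,0,0,-0.041,-0.0037,0,0,0,0,0,0,0,0,0,0]' > next.json && python3 -m crank next.json
echo '[0,0,0.03,0,0,0.1,0,0,0.03,0,0,0.1,0,0,0.03,0,0,0.1,0,0,0,0,0,0,0,0,0,0,0,0]' > next.json && python3 -m crank next.json
python3 - <<'E'
from h import *
go(.4946,-.4335,.028,1.285)
E
```

```text
time_s: 21.9
ee_pos: [0.5211, -0.061, 0.1858]
eef_rot: [3.141, 0.0, 1.586]
force: [-0.3, -0.4, -0.4]
grip_width: 0.0323
grip_force: 12.0
time_s: 22.9
ee_pos: [0.4911, -0.4328, 0.1848]
eef_rot: [-3.141, 0.0, 1.582]
force: [0.0, -0.2, -0.1]
grip_width: 0.0323
grip_force: 12.0
time_s: 23.4
ee_pos: [0.493, -0.4286, 0.0963]
eef_rot: [3.142, 0.0, 1.287]
force: [-0.4, 0.0, -0.2]
grip_width: 0.032
grip_force: 12.0
at [ 0.493  -0.4286  0.0963] yaw 1.287 q6 -0.49 delta tool [-0.0043  0.003   0.0683] rotvec [0.    0.    0.002]
```

```bash
echo '[-0.0043,0.003,0.02,0,0,0,0,0,0.02,0,0,0,0,0,0.015,0,0,0,0,0,0.008,0,0,0,0,0,0.003,0,0,0,0,0,0.0015,0,0,0,0,0,0,0,0,0,0,0,0,0,0,0]' > next.json && python3 -m crank next.json
echo '[0,0,0,0,0,0,0,0,0,0,0,0,0,0,0,0,0,0]' > next.json && python3 -m crank next.json 0.044
echo '[0,0,-0.02,0,0,0,0,0,-0.04,0,0,0,0,0,-0.045,0,0,0,0,0,-0.04,0,0,0,0,0,0,0,0,0,0,0,0,0,0,0]' > next.json && python3 -m crank next.json 0.075
python3 - <<'E'
from h import *
c=shot('wrist','w14')
hsv=cv2.cvtColor(c["pixels"],cv2.COLOR_BGR2HSV)
m=(((hsv[...,0]<7)|(hsv[...,0]>172))&(hsv[...,1]>140)&(hsv[...,2]>50)).astype(np.uint8)
n,l,st,ce=cv2.connectedComponentsWithStats(m)
for i in range(1,n):
    if st[i,4]>600:
        P=np.argwhere(l==i)[:,::-1]; b=cv2.minAreaRect(np.array([at(c,x,y,.0095)[:2]*1000 for x,y in P],np.float32)); print(st[i],b)
E
```

```text
time_s: 24.2
ee_pos: [0.4946, -0.434, 0.0287]
eef_rot: [3.141, 0.0, 1.283]
force: [0.4, 0.4, -0.7]
grip_width: 0.0323
grip_force: 12.0
time_s: 24.5
ee_pos: [0.4944, -0.4338, 0.0282]
eef_rot: [3.141, 0.0, 1.283]
force: [-0.2, -0.9, -0.4]
grip_width: 0.0439
grip_force: 0.0
time_s: 25.1
ee_pos: [0.4944, -0.4338, 0.1736]
eef_rot: [3.14, 0.001, 1.283]
force: [0.5, -0.7, -0.4]
grip_width: 0.075
grip_force: 0.0
[ 303  151   30  143 3572] ((496.95758056640625, -435.4095458984375), (131.4155731201172, 25.963356018066406), 73.19737243652344)
```

The memory module is about 1 mm off centre and less than 0.5° off the rest's direction. Back to the remote.

```bash

echo '[0.038,-0.008,0,0,0,0,0.038,-0.008,0,0,0,0,0.038,-0.008,0,0,0,0,0.038,-0.008,0,0,0,0,0.038,-0.008,0,0,0,0,0.038,-0.008,0,0,0,0,0.038,-0.008,0,0,0,0,0.038,-0.008,0,0,0,0,0.038,-0.008,0,0,0,0,0.038,-0.008,0,0,0,0]' > next.json && python3 -m crank next.json
echo '[0.038,-0.008,0,0,0,0,0.038,-0.008,0,0,0,0,0.038,-0.008,0,0,0,0,0.038,-0.008,0,0,0,0,0.038,-0.008,0,0,0,0,0.038,-0.008,0,0,0,0,0.038,-0.008,0,0,0,0,0.038,-0.008,0,0,0,0,0,0,0,0,0,0,0,0,0,0,0,0]' > next.json && python3 -m crank next.json
python3 - <<'E'
from h import *
c=shot('wrist','w15')
u,v=map(int,proj(c,(.557,.339,.007)))
u0,v0=u-90,max(v-90,0); sub=c["pixels"][v0:v0+180,u0:u0+180]
hsv=cv2.cvtColor(sub,cv2.COLOR_BGR2HSV); wood=(hsv[...,0]>7)&(hsv[...,0]<22)&(hsv[...,1]>90)
m=cv2.morphologyEx((~wood).astype(np.uint8),cv2.MORPH_OPEN,np.ones((5,5)))
n,l,st,ce=cv2.connectedComponentsWithStats(m)
for i in range(1,n):
    if st[i,4]>600:
        P=np.argwhere(l==i)[:,::-1]; b=cv2.minAreaRect(np.array([at(c,x+u0,y+v0,.006)[:2]*1000 for x,y in P],np.float32)); print(st[i],b)
print(u0,v0);go(.557,.339,.10,.12)
cv2.imwrite("pics/c11.png",cv2.resize(sub,(600,600),interpolation=cv2.INTER_CUBIC))
E
```

```text
time_s: 26.15
ee_pos: [0.5248, -0.045, 0.1714]
eef_rot: [-3.139, 0.0, 1.283]
force: [0.7, 0.1, -0.1]
grip_width: 0.0751
grip_force: 0.0
time_s: 27.15
ee_pos: [0.5498, 0.2631, 0.1711]
eef_rot: [-3.139, 0.002, 1.284]
force: [-0.4, 0.1, -0.9]
grip_width: 0.0748
grip_force: 0.0
[  38   49  108   87 5431] ((557.3012084960938, 337.499267578125), (84.55744934082031, 50.513221740722656), 6.950854778289795)
208 49
at [0.5501 0.2624 0.1716] yaw 1.283 q6 0.67 delta tool [ 0.0756 -0.015   0.0715] rotvec [-1.000e-03  2.000e-03  1.163e+00]
```

The remote is at (0.5573, 0.3375), 6.95°, and its sizes match. I'll turn to yaw 3.263 so the camera side faces the base, away from the scanner.

```bash

echo '[0.037,-0.007,0,0,0,0,0.037,-0.007,0,0,0,0,0,0,0,0,0,-0.132,0,0,0,0,0,-0.132,0,0,0,0,0,-0.132,0,0,0,0,0,-0.132,0,0,0,0,0,-0.132,0,0,0,0,0,-0.132,0,0,0,0,0,-0.132,0,0,0,0,0,-0.132]' > next.json && python3 -m crank next.json
echo '[0,0,0.015,0,0,-0.132,0,0,0.015,0,0,-0.132,0,0,0.015,0,0,-0.132,0,0,0.015,0,0,-0.132,0,0,0.015,0,0,-0.132,0,0,0,0,0,-0.132,0,0,0,0,0,-0.132,0,0,0,0,0,0,0,0,0,0,0,0]' > next.json && python3 -m crank next.json
python3 - <<'E'
from h import *
go(.5573,.3375,.0245,3.263)
c=shot('wrist','w16')
u,v=map(int,proj(c,(.557,.339,.007)))
u0,v0=u-110,max(v-90,0); sub=c["pixels"][v0:v0+180,u0:u0+220]
hsv=cv2.cvtColor(sub,cv2.COLOR_BGR2HSV); wood=(hsv[...,0]>7)&(hsv[...,0]<22)&(hsv[...,1]>90)
m=cv2.morphologyEx((~wood).astype(np.uint8),cv2.MORPH_OPEN,np.ones((5,5)))
n,l,st,ce=cv2.connectedComponentsWithStats(m)
for i in range(1,n):
    if st[i,4]>600:
        P=np.argwhere(l==i)[:,::-1]; b=cv2.minAreaRect(np.array([at(c,x+u0,y+v0,.006)[:2]*1000 for x,y in P],np.float32)); print(st[i],b)
E
```

```text
time_s: 28.2
ee_pos: [0.5584, 0.3363, 0.1725]
eef_rot: [-3.141, -0.0, 2.342]
force: [-0.5, -0.2, -0.9]
grip_width: 0.0745
grip_force: 0.0
time_s: 29.1
ee_pos: [0.5583, 0.337, 0.0978]
eef_rot: [-3.141, -0.0, -3.025]
force: [0.4, 0.1, 0.2]
grip_width: 0.0752
grip_force: 0.0
at [0.5583 0.337  0.0978] yaw -3.025 q6 -1.2 delta tool [0.0009 0.0007 0.0733] rotvec [-0.    -0.    -0.005]
[  72   29   75  117 8154] ((556.9553833007812, 337.56170654296875), (85.22305297851562, 50.91100311279297), 6.817525863647461)
[  0 115  33  63 977] ((608.253662109375, 266.7434387207031), (15.639955520629883, 61.05381393432617), 66.81037902832031)
[186 115  34  63 989] ((590.1813354492188, 419.0281982421875), (61.50746154785156, 15.739967346191406), 37.490264892578125)
```

```bash

echo '[0.001,0.0007,0.02,0,0,-0.004,0,0,0.02,0,0,0,0,0,0.018,0,0,0,0,0,0.01,0,0,0,0,0,0.005,0,0,0,0,0,0,0,0,0,0,0,0,0,0,0]' > next.json && python3 -m crank next.json
echo '[0,0,0,0,0,0,0,0,0,0,0,0,0,0,0,0,0,0,0,0,0,0,0,0]' > next.json && python3 -m crank next.json 0 12
echo '[0,0,-0.004,0,0,0,0,0,-0.02,0,0,0,0,0,-0.04,0,0,0,0,0,-0.04,0,0,0,0,0,-0.03,0,0,0,0,0,0,0,0,0,0,0,0,0,0,0]' > next.json && python3 -m crank next.json
python3 - <<'E'
from h import *
go(.597,-.1167,.09,np.radians(192.9))
E
```

```text
time_s: 29.85
ee_pos: [0.5574, 0.3386, 0.0258]
eef_rot: [3.141, 0.001, -3.017]
force: [0.8, 0.2, -0.3]
grip_width: 0.0756
grip_force: 0.0
time_s: 30.25
ee_pos: [0.5571, 0.3386, 0.0252]
eef_rot: [3.141, 0.0, -3.016]
force: [0.3, -0.6, 2.1]
grip_width: 0.0517
grip_force: 12.0
time_s: 30.95
ee_pos: [0.557, 0.3385, 0.1592]
eef_rot: [3.141, 0.001, -3.016]
force: [0.7, 0.1, -1.0]
grip_width: 0.0517
grip_force: 12.0
at [0.557  0.3385 0.1592] yaw -3.016 q6 -1.21 delta tool [ 0.0172 -0.4567  0.0691] rotvec [ 0.     0.001 -0.1  ]
```

Width 51.7 mm matches.

```bash

echo '[0.0015,-0.03,0,0,0,0,0.0015,-0.0415,0,0,0,0,0.0015,-0.0415,0,0,0,0,0.0015,-0.0415,0,0,0,0,0.0015,-0.0415,0,0,0,0,0.0015,-0.0415,0,0,0,0,0.0015,-0.0415,0,0,0,0,0.0015,-0.0415,0,0,0,0,0.0015,-0.0415,0,0,0,0,0.0015,-0.0415,0,0,0,0]' > next.json && python3 -m crank next.json
echo '[0.001,-0.0415,0,0,0,0,0.001,-0.0117,0,0,0,0,0,0,0.02,0,0,-0.05,0,0,0.03,0,0,-0.05,0,0,0.03,0,0,0,0,0,0,0,0,0,0,0,0,0,0,0]' > next.json && python3 -m crank next.json
python3 - <<'E'
from h import *
go(.597,-.1167,.0297,np.radians(192.9))
E
```

```text
time_s: 31.95
ee_pos: [0.5918, -0.0653, 0.1573]
eef_rot: [3.141, -0.003, -3.016]
force: [0.2, 0.7, 0.2]
grip_width: 0.0513
grip_force: 12.0
time_s: 32.65
ee_pos: [0.597, -0.1162, 0.0788]
eef_rot: [3.141, -0.001, -2.916]
force: [-1.1, -0.4, 1.0]
grip_width: 0.0516
grip_force: 12.0
at [ 0.597  -0.1162  0.0788] yaw -2.916 q6 -2.05 delta tool [ 0.0001 -0.0005  0.0491] rotvec [ 0.001 -0.001  0.   ]
```

```bash

echo '[0,-0.0005,0.018,0,0,0,0,0,0.015,0,0,0,0,0,0.01,0,0,0,0,0,0.004,0,0,0,0,0,0.002,0,0,0,0,0,0,0,0,0,0,0,0,0,0,0]' > next.json && python3 -m crank next.json
echo '[0,0,0,0,0,0,0,0,0,0,0,0,0,0,0,0,0,0]' > next.json && python3 -m crank next.json 0.066
echo '[0,0,-0.02,0,0,0,0,0,-0.04,0,0,0,0,0,-0.045,0,0,0,0,0,-0.04,0,0,0,0.04,0,-0.02,0,0,0,0.04,0,0,0,0,0,0,0,0,0,0,0,0,0,0,0,0,0,0,0,0,0,0,0]' > next.json && python3 -m crank next.json 0.08
python3 - <<'E'
from h import *
c=shot('wrist','w17'); s=shot("scene","scene1"); shot("side","side1")
u,v=map(int,proj(c,(.597,-.117,.004)))
def cr(c,p,w,h,s):
    u,v=map(int,proj(c,p)); return cv2.resize(c["pixels"][v-h:v+h,u-w:u+w],(2*w*s,2*h*s),interpolation=cv2.INTER_CUBIC)
A=cr(c,(.597,-.117,.004),70,70,2)
B=[cr(s,p,35,35,4) for p in((.402,.337,.004),(.586,.088,.004),(.4946,-.4335,.004))]
cv2.imwrite("pics/c12.png",np.vstack([np.hstack([A,B[0]]),np.hstack(B[1:])]))
E
```

```text
time_s: 33.35
ee_pos: [0.5976, -0.1173, 0.0305]
eef_rot: [-3.141, 0.001, -2.916]
force: [-0.4, -0.1, 0.6]
grip_width: 0.0515
grip_force: 12.0
time_s: 33.65
ee_pos: [0.5974, -0.1173, 0.0302]
eef_rot: [-3.141, 0.0, -2.916]
force: [0.8, 0.1, -0.3]
grip_width: 0.0662
grip_force: 0.0
time_s: 34.55
ee_pos: [0.5201, -0.135, 0.195]
eef_rot: [-3.141, 0.0, -2.916]
force: [0.2, -0.5, -0.5]
grip_width: 0.0798
grip_force: 0.0
```

View pics/c12.png

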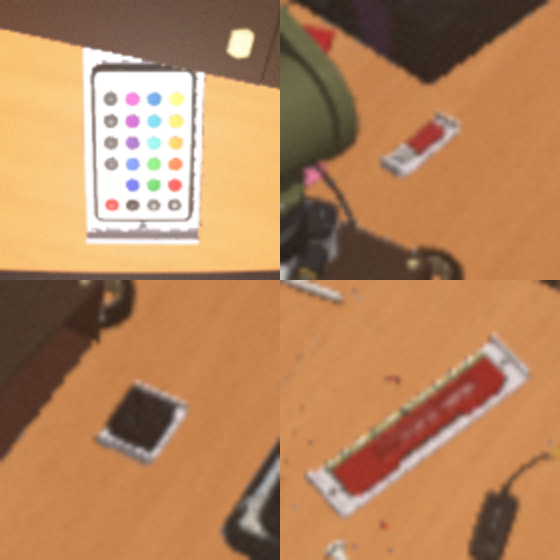

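All four pieces lie flat and straight in their rests. The remote spans (93,65)–(195,220) on its plate, and the other three are centred. The robot is clear, so I'm handing in.

```bash
python3 -c "
from station import ctrl
print(ctrl.hand_in())"
```

```text
the job is handed in; nothing more can be done
None
```

The job is handed in: the USB stick, heat sink, memory module and remote control each lie in their own rest, and the last pictures showed all four flat and centred; the judge's result was not shown to me.

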